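Take a hardness reading on a cast resin sample

TASK

Push the white resin sample along its jig plate until it sits square and flush in the corner of the two fences; only then lift the square-bodied spring-tipped hardness probe out of its stand. Hold the probe upright with its tip inside the ring mark on the sample (not the cross), pressing lightly so that the spring tip is about half-way in, never bottoming it hard, and finish like that: still holding the probe on the mark, with the sample still flush. Leave the other things on the bench where they are.

Things in the scene. Friction and masses are not known exactly. Their poses are not given: they have to be found in the camera images.
- jig: fixed jig: bare aluminium plate 200 x 160 x 8 mm (x, y, z) lying on the bench. Two steel fences 12 mm thick stand 18 mm above the plate's top along its +x edge and its +y edge; its other two edges are open. Origin: centre of the plate's underside. At yaw 0 its +x edge is the one far from the robot and its +y edge is on the robot's left.
- jig_corner (a point): inner corner where the two fences' inner faces meet, on the top face of the plate (8 mm above the bench): 88 mm along +x and 68 mm along +y from the jig's origin; axes as the jig's
- sample: loose white resin block 100 x 65 x 25 mm (x, y, z), about 0.22 kg, lying flat on the jig plate, askew and some cm from the fences; it slides. Its long side belongs along the jig's x axis. Origin: centre of its underside. Printed on top are a black ring, the mark to probe, and a black cross, not to be probed
- sample_corner (a point): bottom corner of the sample that belongs in the fence corner: +50 mm x, +32.5 mm y from the sample's origin; it coincides with jig_corner when home
- ring_mark (a point): centre of the printed ring (14 mm across) on the sample's top face: -20 mm x, -10 mm y, +25 mm z from the sample's origin. The cross is at +28, +12 mm
- stand: fixed grey block 70 x 70 x 70 mm in which the probe stands; a round hole 23 mm wide and 62 mm deep in its top. Origin: centre of its underside. A twin block beside it holds the electrode; which stands nearer the robot varies
- probe: loose hardness probe, 0.13 kg, upright in its stand. Origin: centre of the underside of its round black collar (36 mm wide, 6 mm thick), which rests on the stand; z up. Above the collar: black square grip 24 x 24 mm (sides along x, y), 6 to 66 mm above the origin, then a 4 mm steel cap. Below: steel shaft 18 mm wide, 45 mm long, then the spring tip. Grip by the square part
- tip_end (a point): rounded end (6 mm wide) of the probe's spring tip, on the probe's axis, 57 mm below its origin when not pressed
- tip (a joint): how far the spring tip is pushed into the probe: 0 free to 0.010 m bottomed. Spring of 0.5 N per mm with 1.5 N preload: about 4 N half-way, 6.5 N at the stop
- electrode: bystander: slim round-bodied pen electrode (grip 20 mm wide, 91 mm high above its stand), standing in the twin stand; origin at its collar's underside, 70 mm above the bench
- beaker: bystander: glass beaker 70 mm wide, 90 mm high; origin at its underside
- tub: bystander: white screw-lid tub 64 mm wide, 75 mm high; origin at its underside
- wash_bottle: bystander: clear wash bottle 60 mm wide, 170 mm high; origin at its underside
- petri_dish: bystander: clear petri dish 90 mm wide, 14 mm high; origin at its underside
- weight: bystander: brass knob weight 36 mm wide, 48 mm high; origin at its underside
- specimen_jar: bystander: amber jar 50 mm wide, 60 mm high; origin at its underside
Things that resemble listed ones, but are neither listed nor needed, are in the scene too. Leave any green or yellow look-alike of the probe alone.

How it is judged:
On the way, in this order (a step that is already met when the one before it is completed fails the run):
1. the sample is square and flush in the fence corner, the probe still standing in its stand (x of sample_corner in the frame of jig_corner between -0.0025 and 0.0025 m and y of sample_corner in the frame of jig_corner between -0.0025 and 0.0025 m and angle between the x axis of sample and the x axis of jig, either way round below 0.03 rad and angle between sample's own z axis and vertical below 0.05 rad and z of sample in the frame of jig below 0.011 m and contact force between probe and the fingers below 0.1 N and distance between probe and stand below 0.078 m), for 0.2 s.
2. the probe is lifted clear of its stand by the fingers (z of probe in the frame of stand above 0.125 m and contact force between probe and the fingers above 2 N and contact force between probe and stand below 0.1 N), for 0.1 s.
At the end, for the whole second after the job is handed in: sample corner within 2.5 mm of the fence corner along each fence, within 1.7 degrees of square, flat; probe held in the fingers, upright within 5 degrees, tip on the sample within 6 mm of the ring centre, spring tip pressed in 2 to 8.5 mm with 1.5 to 8 N; all at rest (x of sample_corner in the frame of jig_corner between -0.0025 and 0.0025 m and y of sample_corner in the frame of jig_corner between -0.0025 and 0.0025 m and angle between the x axis of sample and the x axis of jig, either way round below 0.03 rad and angle between sample's own z axis and vertical below 0.05 rad and z of sample in the frame of jig below 0.011 m and horizontal distance between tip_end and ring_mark below 0.006 m and angle between probe's own z axis and vertical below 0.087 rad and value of joint tip between 0.002 and 0.0085 m and contact force between probe and sample between 1.5 and 8 N and contact force between probe and the fingers above 2 N and contact force between probe and stand below 0.1 N and contact force between probe and jig below 0.1 N and z of tip_end in the frame of ring_mark between -0.003 and 0.003 m and linear speed of probe below 0.02 m/s and linear speed of sample below 0.01 m/s); the arm keeps its last pose, push and grip.
It fails at once if the probe is pressed on the sample with more than 15 N (contact force between probe and sample above 15 N).
It fails at once if a bystander is moved more than 30 mm or tipped over (distance of any of electrode, beaker, tub, wash_bottle, petri_dish, weight, specimen_jar from where it was at the start of the episode above 0.03 m or angle between any of electrode, beaker, tub, wash_bottle, petri_dish, weight, specimen_jar's own z axis and vertical above 0.5 rad).
It also fails if it takes over 64 s, if anything falls off the work surface, if the arm or the gripper's body presses on something with over 40 N, if the wrist force passes 120 N, or if a joint passes its speed limit or range.

ROBOT

A 6-joint arm with a two-finger parallel gripper is mounted at the origin on the work surface. World frame = base frame: x ahead of the robot, y to its left, z up, the work surface at z = 0. Lengths are in m, angles in rad, forces in N, time in s.
With the tool pointing down it reaches from about 0.325 to 0.775 m from the base axis. Payload 9.3 kg.
Tool frame: the origin (TCP) lies at the very end of the fingers, on their centre line; the grasp point (between the pads) lies 19 mm behind it; z points along the fingers, y is the line along which they close (so a half turn about z gives the same grasp; the last joint's range is limited). The gripper opens to 85 mm and grips with 20 to 120 N. Pads are 22 mm wide; open, the fingers measure 114 mm over their backs; the gripper's body (76 mm by 85 mm) begins 54 mm behind the grasp point. The pads swing forward as they close: fully open they stand 13 mm farther back than shut.
Start: joints at [-1.4, 0.259, 0.021, 1.334, 0, 1.418], TCP at [0.175, -0.521, 0.231] pointing down, gripper open.
Joint ranges: [-3.04, 3.04], [-0.91, 1.82], [-1.04, 1.36], [-1.92, 1.95], [-1.52, 1.45], [-3.14, 3.14]. Speed limits (rad/s): [2.22, 2.22, 2.79, 3.14, 3.14, 3.14].

INTERFACE

Orientations are given as a rotation vector (axis times angle).
In Python, from workcell import bot gives the robot as it stands.
- The arm moves only by the tool drive_tool, never from a script. Its argument "moves" is a list of rows, each a list of 7 numbers: the shift along the tool's x, y, z each as a share of 40 mm, from -1 to 1, then the turn, a rotation vector about the tool's x, y, z each as a share of 45 degrees, from -1 to 1, then the opening, from 0 (shut) to 1 (fully open). In form: [[tx, ty, tz, wx, wy, wz, fingers], ...]. A call has 1 to 10 rows; each row shifts and turns the commanded pose from where the row before left it, along the tool's axes as they then stand; what a row does not reach is not made up. A row lasts 1/10 s, in which the tool goes at most 50 mm and 8.59 degrees, less where a joint would pass 70% of its speed; a pose out of reach is approached as far as the arm can. A call with a number of a shift or a turn outside -1 to 1 is refused whole. A call with a gripper value outside its range is refused whole. The fingers move at their own pace and stop on an object; "force" is the grip in N (left out, the last holds). Time passes only in rows, so rows that do not move let the fingers close. It gives the time, the measured TCP pose, the force, the opening and the grip force at its end, in the units of the state.
- bot.sense(): the state, without advancing time (a new reading comes with each control period).
- bot.read_camera(name): name is "side" or "top"; returns a dict with "pixels" (420x560x3 uint8, red, green, blue), "mtx" (3x3 intrinsics, pixels), "xyz" and "rotation" of the camera in the world. Camera axes: x right, y down, z forward; pixel columns grow to the right and rows downward; lengths in m; the calibration is good to about 2 mm. A picture is of the moment at which its call begins. There is no depth.
- bot.finish_job(): hands the job in; it is judged then, once.
The state is a dict: "t": time; "q": joint angles; "joint_velocities": joint speeds; "joint_efforts": joint torques, N m; "tool_pos": TCP position; "tool_rot": TCP orientation; "wrist_force": force on the tool from outside, world axes, zero at the start; "torque": the same for the moment, N m; "finger_gap": finger opening in m; "gripper_force": force on a finger pad.
Only numpy, scipy, OpenCV 4.12 (cv2) and the standard library are available. Lean on these libraries where they do the work, as an engineer would, in place of code of your own. Each camera call takes 0.05 s, during which the arm holds its last target. There are 200 camera calls.

## Working session

There is one attempt and no reset: what is moved stays moved. The work goes in short steps, Python scripts to look and compute and a tool call to move; the robot and the scene stay as the last step left them, time stands still between calls to the robot, and variables do not carry over. Pictures are saved under pics/ and viewed, at most 13 in all, crops included, and the job is handed in when it is done.

Besides the shell and the picture viewer there is one more tool, called after "Call:" as a command line: name --pt "numbers of a row" for each row, then --argument value for the rest. drive_tool: Moves the arm, as the interface text tells. Shift numbers are shares of 40 mm and turn numbers shares of 45 degrees, none past 1 either way. Its arguments: {"type":"object","properties":{"moves":{"type":"array","items":{"type":"array","items":{"type":"number","minimum":-1,"maximum":1}}},"force":{"type":"number"}},"required":["moves"]}

```bash
mkdir -p pics
cat > h.py <<'E'
import numpy as np, cv2, pickle
from workcell import bot
def grab(n,tag):
    c=bot.read_camera(n); cv2.imwrite(f'pics/{tag}.png',c['pixels'][:,:,::-1]); pickle.dump(c,open(f'{tag}.pkl','wb')); return c
def load(t): return pickle.load(open(f'{t}.pkl','rb'))
def ray(c,uv):
    d=np.array(c['rotation'])@np.linalg.solve(np.array(c['mtx']),[uv[0],uv[1],1.]); return np.array(c['xyz']),d/np.linalg.norm(d)
def onz(c,uv,z):
    o,d=ray(c,uv); return o+d*(z-o[2])/d[2]
def tri(c1,p1,c2,p2):
    o1,d1=ray(c1,p1);o2,d2=ray(c2,p2)
    s=np.linalg.lstsq(np.c_[d1,-d2],o2-o1,rcond=None)[0]
    a,b=o1+s[0]*d1,o2+s[1]*d2; return (a+b)/2,np.linalg.norm(a-b)
def proj(c,P):
    q=np.array(c['rotation']).T@(np.array(P)-np.array(c['xyz'])); q=np.array(c['mtx'])@q; return q[:2]/q[2]
E
python3 - <<'E'
from h import *
for n in('side','top'):
    c=grab(n,n+'0'); print(n,c['mtx'],c['xyz'],c['rotation'])
print(bot.sense())
E
```

```text
side [[468.24385372   0.         275.04336506]
 [  0.         468.24385372 210.89124679]
 [  0.           0.           1.        ]] [0.273449   0.62418498 0.94854844] [-0.59071521  2.77940746 -0.95597785]
top [[452.60300128   0.         278.87084852]
 [  0.         452.60300128 214.26022066]
 [  0.           0.           1.        ]] [ 0.43110701 -0.00369285  1.0783078 ] [-2.18444478  2.12145548 -0.14792305]
{'t': 0.1, 'q': array([-1.39959391e+00,  2.59144227e-01,  2.08388024e-02,  1.33371076e+00,
        1.66850042e-05,  1.41818977e+00]), 'joint_velocities': array([-0.00085828, -0.00122879,  0.00221729,  0.0005412 ,  0.00199575,
        0.00037237]), 'joint_efforts': array([ 4.13740345e-03, -5.56693375e+01,  3.45073020e+01,  1.15332630e-02,
       -1.18208559e-04, -1.61529382e-06]), 'tool_pos': array([ 0.17495209, -0.52116505,  0.23072255]), 'tool_rot': array([-3.09930314e+00, -5.06222025e-01, -8.38845661e-06]), 'wrist_force': array([-0.98994411,  0.82652455,  1.04749222]), 'torque': array([-0.01626864, -0.03979971, -0.03566666]), 'gripper_force': 0.0, 'finger_gap': 0.08530012357686657}
```

View pics/top0.png

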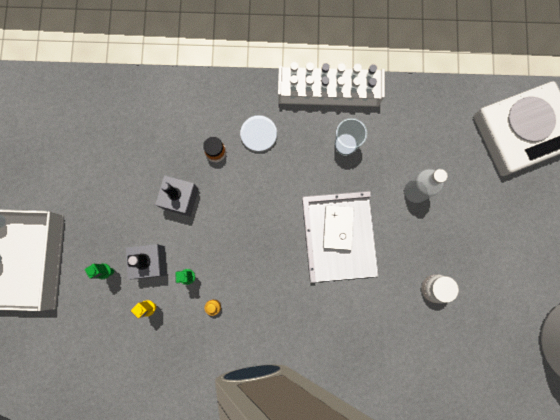

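View pics/side0.png

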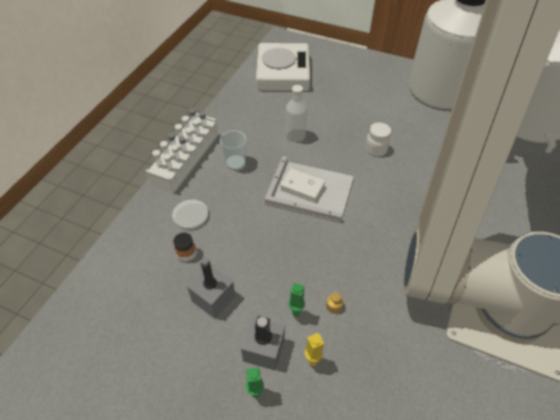

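The top view shows the jig at about (340,237) with its fences at the top and left. The sample is at (339,228), with the ring at (343,236) and the cross at (334,216). The square probe with the steel cap is in the near stand at (140,262), and the electrode is at (173,192). The side view has the jig at (310,188), the probe at (263,325) and the electrode at (208,275).

```bash
sed -i "s/d=np.array(c\['rotation'\])@/d=R(c)@/; s/np.array(c\['rotation'\]).T@/R(c).T@/" h.py
cat >> h.py <<'E'
def R(c): return cv2.Rodrigues(np.array(c['rotation'],float))[0]
def crop(c,x,y,w,h,k): return cv2.resize(c['pixels'][y:y+h,x:x+w,::-1],None,fx=k,fy=k,interpolation=cv2.INTER_CUBIC)
E
python3 - <<'E'
from h import *
t=load('top0');s=load('side0')
a=np.hstack([crop(t,295,185,90,100,4),crop(t,105,225,90,100,4)])
b=np.hstack([crop(s,260,150,100,75,4),crop(s,225,300,80,75,4)])[:, :720]
b=b[:200] if 0 else b
cv2.imwrite('pics/c1.png',a); cv2.imwrite('pics/c2.png',b)
print(a.shape,b.shape)
E
```

```text
(400, 720, 3) (300, 720, 3)
```

View pics/c1.png

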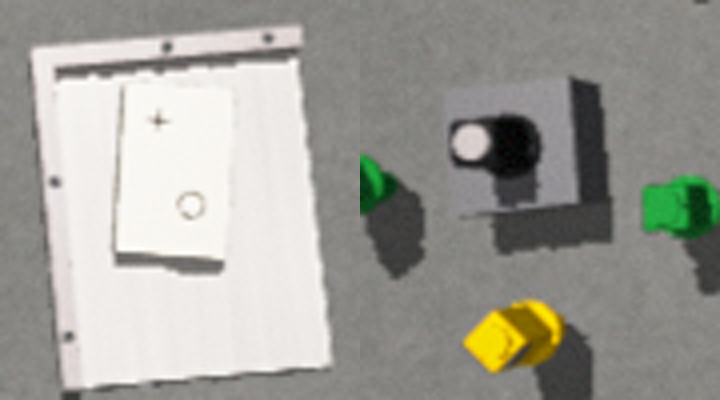

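View pics/c2.png

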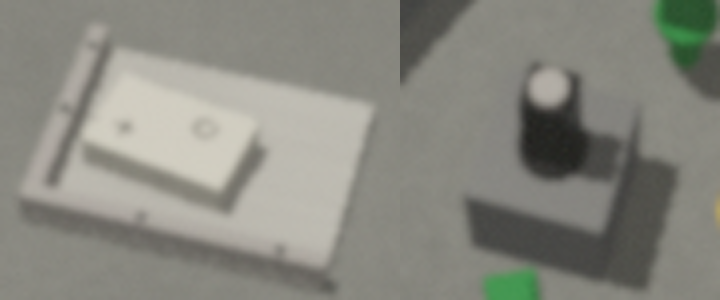

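Run:
```python
from h import *
np.set_printoptions(precision=4,suppress=True)
t=load('top0');s=load('side0')
T=lambda x,y:(295+(x+.5)/4-.5,185+(y+.5)/4-.5) if x<360 else (105+(x-359.5)/4-.5,225+(y+.5)/4-.5)
S=lambda x,y:(260+(x+.5)/4-.5,150+(y+.5)/4-.5) if x<400 else (225+(x-399.5)/4-.5,300+(y+.5)/4-.5)
print('cap',tri(t,T(470,143),s,S(548,87)))
print('ring',tri(t,T(191,205),s,S(205,128)),onz(t,T(191,205),.033),onz(s,S(205,128),.033))
print('cross',tri(t,T(158,120),s,S(125,127)),onz(t,T(158,120),.033))
for n,p,z in(('fTL',(31,47),.026),('fTR',(302,26),.026),('fBL',(66,388),.026),('pBR',(331,367),.008)): print(n,onz(t,T(*p),z))
for p in((123,84),(233,90),(224,262),(115,253)): print('samp',onz(t,T(*p),.033))
for p in((446,93),(571,78),(578,204),(462,216)): print('stand',onz(t,T(*p),.07))
print('stand side', [onz(s,S(*p),.07) for p in((468,197),(603,233),(638,103))])
print('fence side: near-left outer top',onz(s,S(20,198),.026),'far',onz(s,S(97,24),.026), 'near right', onz(s,S(330,268),.026))
cv2.imwrite('pics/c3.png',np.hstack([crop(t,118,245,44,40,9),crop(s,245,308,44,40,9)]))
```

```text
cap (array([0.454 , 0.2956, 0.1388]), np.float64(0.0016239008289786702))
ring (array([ 0.5267, -0.153 ,  0.0333]), np.float64(0.0009278345498922864)) [ 0.5263 -0.1532  0.033 ] [ 0.5272 -0.1532  0.033 ]
cross (array([ 0.5755, -0.1335,  0.0324]), np.float64(4.9491873893754044e-05)) [ 0.5754 -0.1334  0.033 ]
fTL [ 0.6176 -0.0588  0.026 ]
fTR [ 0.6349 -0.2187  0.026 ]
fBL [ 0.4192 -0.0833  0.026 ]
pBR [ 0.4357 -0.2398  0.008 ]
samp [ 0.596  -0.1127  0.033 ]
samp [ 0.5944 -0.177   0.033 ]
samp [ 0.4938 -0.1725  0.033 ]
samp [ 0.4972 -0.1096  0.033 ]
stand [0.482  0.3325 0.07  ]
stand [0.4924 0.2637 0.07  ]
stand [0.4231 0.2554 0.07  ]
stand [0.4148 0.3187 0.07  ]
stand side [array([0.4813, 0.3353, 0.07  ]), array([0.4143, 0.3249, 0.07  ]), array([0.4254, 0.2573, 0.07  ])]
fence side: near-left outer top [ 0.6153 -0.056   0.026 ] far [ 0.6322 -0.2183  0.026 ] near right [ 0.4161 -0.0825  0.026 ]
```

View pics/c3.png

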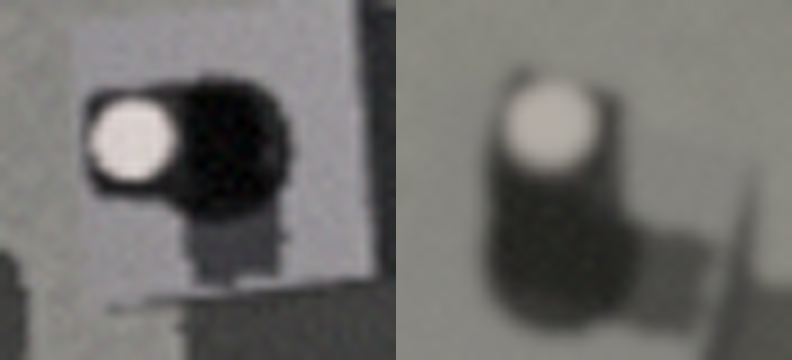

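Measured points agree with the given sizes (cap height 0.139, ring 0.033). Jig yaw is about 6.5°, jig origin about (0.526,-0.149). The sample is at about (0.546,-0.1435) with yaw about -2.4°. First I turn the tool so that both fingertips face the sample's long side.

```bash
cat >> h.py <<'E'
YAW=np.radians(6.5); J0=np.array([.5263,-.149])
def jw(x,y): return J0+np.array([[np.cos(YAW),-np.sin(YAW)],[np.sin(YAW),np.cos(YAW)]])@[x/1000,y/1000]
def need(xy,z,deg=None):
    s=bot.sense(); A=cv2.Rodrigues(np.array(s['tool_rot']))[0]
    d=A.T@(np.r_[xy,z]-s['tool_pos']); psi=np.degrees(np.arctan2(A[1,0],A[0,0]))
    print('t',s['t'],'pos',s['tool_pos'].round(4),'psi',psi.round(2),'tilt',A[:,2].round(3),'shift/40mm',(d/.04).round(3),'wz/45',None if deg is None else round(-(deg-psi)/45,3),'F',s['wrist_force'].round(1))
E
echo ok
```

```text
ok
```

Call:
drive_tool --pt "0 0 0 0 0 -0.173 0.59" --pt "0 0 0 0 0 -0.173 0.59" --pt "0 0 0 0 0 -0.173 0.59" --pt "0 0 0 0 0 -0.173 0.59" --pt "0 0 0 0 0 -0.173 0.59" --pt "0 0 0 0 0 -0.173 0.59" --pt "0 0 0 0 0 -0.173 0.59" --pt "0 0 0 0 0 -0.173 0.59" --pt "0 0 0 0 0 -0.173 0.59" --pt "0 0 0 0 0 -0.173 0.59" --force 40

```text
t: 1.1
tool_pos: [0.1749, -0.5212, 0.2309]
tool_rot: [-2.087, -2.347, -0.001]
wrist_force: [0.2, -0.2, -1.0]
finger_gap: 0.0504
gripper_force: 0.0
```

```bash
python3 -c "
from h import *
need(jw(20,-62),.2,96.5)"
```

```text
t 1.1 pos [ 0.1749 -0.5212  0.2309] psi 96.72 tilt [-0.     0.001 -1.   ] shift/40mm [ 6.661 10.307  0.777] wz/45 0.005 F [ 0.2 -0.2 -1. ]
```

Call:
drive_tool --pt "0.555 0.859 0 0 0 0 0.59" --pt "0.555 0.859 0 0 0 0 0.59" --pt "0.555 0.859 0 0 0 0 0.59" --pt "0.555 0.859 0 0 0 0 0.59" --pt "0.555 0.859 0 0 0 0 0.59" --pt "0.555 0.859 0 0 0 0 0.59" --pt "0.555 0.859 0 0 0 0 0.59" --pt "0.555 0.859 0 0 0 0 0.59" --pt "0.555 0.859 0 0 0 0 0.59" --pt "0.555 0.859 0 0 0 0 0.59"

```text
t: 2.1
tool_pos: [0.4927, -0.2611, 0.2311]
tool_rot: [-2.094, -2.342, 0.0]
wrist_force: [0.3, -0.4, 0.4]
finger_gap: 0.0501
gripper_force: 0.0
```

Call:
drive_tool --pt "0.555 0.859 0 0 0 0 0.59" --pt "0.555 0.859 0 0 0 0 0.59" --pt "0 0 0.5 0 0 0 0.59" --pt "0 0 0.8 0 0 0 0.59" --pt "0 0 0.8 0 0 0 0.59" --pt "0 0 0.8 0 0 0 0.59" --pt "0 0 0.7 0 0 0 0.59" --pt "0 0 0 0 0 0 0.59"

```text
t: 2.9
tool_pos: [0.5529, -0.2095, 0.0835]
tool_rot: [-2.089, -2.337, 0.003]
wrist_force: [-0.1, -0.0, 0.1]
finger_gap: 0.0502
gripper_force: 0.0
```

```bash
python3 -c "
from h import *
need(jw(20,-62),.014,96.5)
cv2.imwrite('pics/d1.png',np.hstack([crop(grab('side','s1'),230,120,140,140,2.8),crop(grab('top','t1'),280,180,140,140,2.8)]))"
```

```text
t 2.9 pos [ 0.5529 -0.2095  0.0835] psi 96.4 tilt [-0.006  0.003 -1.   ] shift/40mm [0.022 0.021 1.737] wz/45 -0.002 F [-0.1 -0.   0.1]
```

View pics/d1.png

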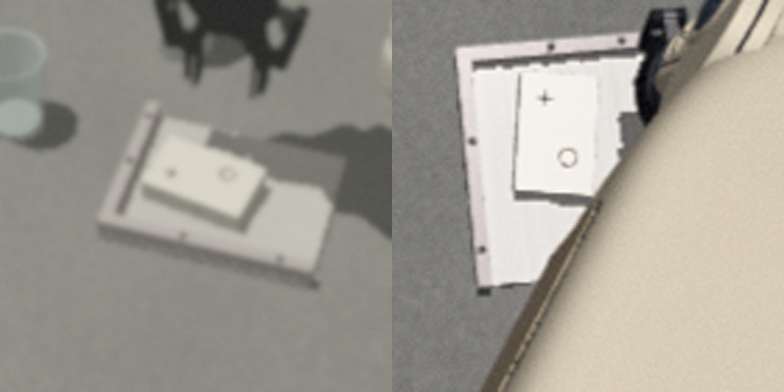

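The fingers are clear on the open side of the sample and well away from the x-fence. Now I go down and push toward +y.

Call:
drive_tool --pt "0 0 0.6 0 0 0 0.59" --pt "0 0 0.6 0 0 0 0.59" --pt "0 0 0.3 0 0 0 0.59" --pt "0 0 0.23 0 0 0 0.59" --pt "0 0 0 0 0 0 0.59"

```text
t: 3.5
tool_pos: [0.5551, -0.2108, 0.0181]
tool_rot: [-2.094, -2.342, 0.0]
wrist_force: [-0.2, -0.8, -0.2]
finger_gap: 0.0502
gripper_force: 0.0
```

Call:
drive_tool --pt "0.15 0 0 0 0 0 0.59" --pt "0.15 0 0 0 0 0 0.59" --pt "0.15 0 0 0 0 0 0.59" --pt "0.15 0 0 0 0 0 0.59" --pt "0.15 0 0 0 0 0 0.59" --pt "0.15 0 0 0 0 0 0.59" --pt "0.15 0 0 0 0 0 0.59"

```text
t: 4.2
tool_pos: [0.5505, -0.1688, 0.0184]
tool_rot: [2.093, 2.341, -0.001]
wrist_force: [0.5, -3.3, 2.0]
finger_gap: 0.0503
gripper_force: 1.5
```

```bash
python3 -c "
from h import *
need(jw(20,-8),.014,96.5)"
```

```text
t 4.2 pos [ 0.5505 -0.1688  0.0184] psi 96.4 tilt [ 0.    -0.001 -1.   ] shift/40mm [ 0.36  -0.045  0.109] wz/45 -0.002 F [ 0.5 -3.3  2. ]
```

Pushing at about 3 N. I continue in smaller steps until the force rises.

Call:
drive_tool --pt "0.1 0 0 0 0 0 0.59" --pt "0.1 0 0 0 0 0 0.59" --pt "0.08 0 0 0 0 0 0.59" --pt "0.05 0 0 0 0 0 0.59"

```text
t: 4.6
tool_pos: [0.549, -0.156, 0.0182]
tool_rot: [2.093, 2.341, -0.001]
wrist_force: [0.8, -11.4, 1.0]
finger_gap: 0.0505
gripper_force: 5.7
```

Call:
drive_tool --pt "0.04 0 0 0 0 0 0.59" --pt "0.04 0 0 0 0 0 0.59"

```text
t: 4.8
tool_pos: [0.5491, -0.1559, 0.0185]
tool_rot: [2.092, 2.337, -0.007]
wrist_force: [-1.3, -23.2, 1.5]
finger_gap: 0.0502
gripper_force: 11.5
```

Call:
drive_tool --pt "-0.3 0 0 0 0 0 0.59" --pt "-0.4 0 0 0 0 0 0.3" --pt "0 -0.65 0 0 0 0 0" --pt "0 -0.7 0 0 0 0 0" --pt "0 -0.7 0 0 0 0 0" --pt "0 -0.62 0 0 0 0 0" --pt "0.6 0 0 0 0 0 0" --pt "0.6 0 0 0 0 0 0" --pt "0.6 0 0 0 0 0 0" --pt "0 0 0 0 0 0 0"

```text
t: 5.8
tool_pos: [0.4364, -0.1189, 0.0178]
tool_rot: [-2.09, -2.342, -0.001]
wrist_force: [-0.1, -0.8, 0.4]
finger_gap: 0.0
gripper_force: 0.0
```

```bash
python3 -c "
from h import *
need(jw(-65,33),.016,96.5)"
```

```text
t 5.8 pos [ 0.4364 -0.1189  0.0178] psi 96.5 tilt [-0.001  0.002 -1.   ] shift/40mm [-0.177  0.523  0.044] wz/45 -0.0 F [-0.1 -0.8  0.4]
```

Call:
drive_tool --pt "-0.18 0.25 0 0 0 0 0" --pt "0 0.3 0 0 0 0 0" --pt "0 0.2 0 0 0 0 0" --pt "0 0.15 0 0 0 0 0" --pt "0 0.12 0 0 0 0 0" --pt "0 0.1 0 0 0 0 0" --pt "0 0.1 0 0 0 0 0"

```text
t: 6.5
tool_pos: [0.4863, -0.1232, 0.0178]
tool_rot: [-2.094, -2.341, 0.004]
wrist_force: [-3.8, -4.8, 1.2]
finger_gap: -0.0002
gripper_force: 2.3
```

Call:
drive_tool --pt "0 0.08 0 0 0 0 0" --pt "0 0.08 0 0 0 0 0"

```text
t: 6.7
tool_pos: [0.493, -0.122, 0.0179]
tool_rot: [-2.094, -2.341, 0.001]
wrist_force: [-2.7, -1.4, -0.4]
finger_gap: -0.0
gripper_force: 0.9
```

Call:
drive_tool --pt "0 0.06 0 0 0 0 0" --pt "0 0.06 0 0 0 0 0"

```text
t: 6.9
tool_pos: [0.4975, -0.1212, 0.0179]
tool_rot: [-2.093, -2.341, 0.001]
wrist_force: [-11.5, -4.9, 3.3]
finger_gap: -0.0001
gripper_force: 6.4
```

Call:
drive_tool --pt "0 0.05 0 0 0 0 0" --pt "0 0.05 0 0 0 0 0"

```text
t: 7.1
tool_pos: [0.4977, -0.1211, 0.0177]
tool_rot: [-2.092, -2.337, 0.011]
wrist_force: [-27.2, -9.1, 17.6]
finger_gap: 0.0
gripper_force: 14.4
```

Call:
drive_tool --pt "0 0.04 0 0 0 0 0" --pt "0 0.02 0 0 0 0 0"

```text
t: 7.3
tool_pos: [0.4978, -0.1211, 0.0176]
tool_rot: [-2.091, -2.334, 0.016]
wrist_force: [-33.4, -10.3, 22.4]
finger_gap: -0.0001
gripper_force: 18.1
```

Call:
drive_tool --pt "0 -0.3 0 0 0 0 0" --pt "0 -0.5 0 0 0 0 0" --pt "-0.7 0 0 0 0 0 0" --pt "-0.7 0 0 0 0 0 0" --pt "-0.7 0 0 0 0 0 0.3" --pt "0 0.8 0 0 0 0 0.59" --pt "0 0.8 0 0 0 0 0.59" --pt "0 0.8 0 0 0 0 0.59" --pt "0 0 0 0 0 0 0.59"

```text
t: 8.2
tool_pos: [0.5811, -0.1967, 0.018]
tool_rot: [2.09, 2.342, 0.003]
wrist_force: [0.3, -0.2, 0.2]
finger_gap: 0.0499
gripper_force: 0.0
```

```bash
python3 -c "
from h import *
need(jw(38,-12),.018,96.5)
cv2.imwrite('pics/d2.png',np.hstack([crop(grab('side','s2'),255,140,100,100,4),crop(grab('top','t2'),295,185,100,100,4)]))"
```

```text
t 8.2 pos [ 0.5811 -0.1967  0.018 ] psi 96.5 tilt [ 0.003 -0.    -1.   ] shift/40mm [ 1.039e+00 -2.770e-01 -1.000e-03] wz/45 -0.0 F [ 0.3 -0.2  0.2]
```

View pics/d2.png

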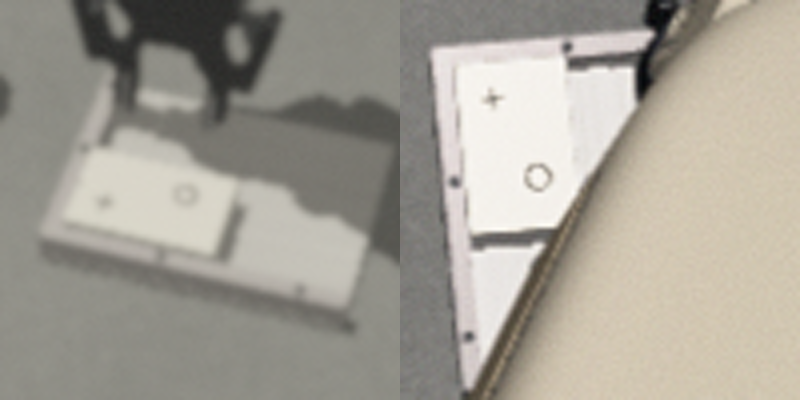

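The sample looks seated in the corner in both views. I give one more short push in y to be sure.

Call:
drive_tool --pt "0 -0.4 0 0 0 0 0.59" --pt "0.4 0 0 0 0 0 0.59" --pt "0.35 0 0 0 0 0 0.59" --pt "0.2 0 0 0 0 0 0.59" --pt "0.1 0 0 0 0 0 0.59"

```text
t: 8.8
tool_pos: [0.5567, -0.1557, 0.0184]
tool_rot: [2.092, 2.343, 0.0]
wrist_force: [-0.1, -0.6, -0.1]
finger_gap: 0.0506
gripper_force: 0.0
```

Call:
drive_tool --pt "0.06 0 0 0 0 0 0.59" --pt "0.04 0 0 0 0 0 0.59" --pt "0.03 0 0 0 0 0 0.59"

```text
t: 9.1
tool_pos: [0.5567, -0.155, 0.0187]
tool_rot: [2.092, 2.337, -0.007]
wrist_force: [-2.7, -18.7, 0.9]
finger_gap: 0.0505
gripper_force: 9.4
```

Call:
drive_tool --pt "-0.3 0 0 0 0 0 0.59" --pt "-0.4 0 0 0 0 0 0.6" --pt "0 0 -0.8 0 0 0 1" --pt "0 0 -1 0 0 0 1" --pt "0 0 -1 0 0 0 1" --pt "0 0 -1 0 0 0 1" --pt "0 0 -1 0 0 0 1" --pt "0 0 -1 0 0 0 1" --pt "0 0 0 0 0 0 1"

```text
t: 10.0
tool_pos: [0.5609, -0.1811, 0.2557]
tool_rot: [2.089, 2.335, 0.004]
wrist_force: [0.4, -0.7, -0.1]
finger_gap: 0.0853
gripper_force: 0.0
```

```bash
python3 -c "
from h import *
need([.4537,.295],.2,96)"
```

```text
t 10.0 pos [ 0.5609 -0.1811  0.2557] psi 96.38 tilt [ 0.008 -0.003 -1.   ] shift/40mm [12.133 -1.351  1.329] wz/45 0.008 F [ 0.4 -0.7 -0.1]
```

Call:
drive_tool --pt "0.933 -0.104 0 0 0 0 1" --pt "0.933 -0.104 0 0 0 0 1" --pt "0.933 -0.104 0 0 0 0 1" --pt "0.933 -0.104 0 0 0 0 1" --pt "0.933 -0.104 0 0 0 0 1" --pt "0.933 -0.104 0 0 0 0 1" --pt "0.933 -0.104 0 0 0 0 1" --pt "0.933 -0.104 0 0 0 0 1" --pt "0.933 -0.104 0 0 0 0 1" --pt "0.933 -0.104 0 0 0 0 1"

```text
t: 11.0
tool_pos: [0.4761, 0.1876, 0.2496]
tool_rot: [-2.094, -2.341, 0.0]
wrist_force: [0.6, -0.2, 0.4]
finger_gap: 0.0851
gripper_force: 0.0
```

Call:
drive_tool --pt "0.933 -0.104 0 0 0 0 1" --pt "0.933 -0.104 0 0 0 0 1" --pt "0.933 -0.104 0.3 0 0 0 1" --pt "0 0 0.5 0 0 0 1" --pt "0 0 0 0 0 0 1" --pt "0 0 0 0 0 0 1"

```text
t: 11.6
tool_pos: [0.4515, 0.296, 0.2179]
tool_rot: [-2.094, -2.341, 0.002]
wrist_force: [-0.6, 0.1, 0.1]
finger_gap: 0.0853
gripper_force: 0.0
```

```bash
python3 -c "
from h import *
need([.4537,.295],.11,96)
a=grab('side','s3');b=grab('top','t3')
cv2.imwrite('pics/d3.png',np.vstack([np.hstack([crop(a,200,250,120,100,3),crop(b,80,205,120,100,3)]),np.hstack([crop(a,260,150,90,70,4),crop(b,300,190,90,70,4)])]))"
```

```text
t 11.6 pos [0.4515 0.296  0.2179] psi 96.39 tilt [-0.001 -0.    -1.   ] shift/40mm [-0.03   0.054  2.697] wz/45 0.009 F [-0.6  0.1  0.1]
```

View pics/d3.png

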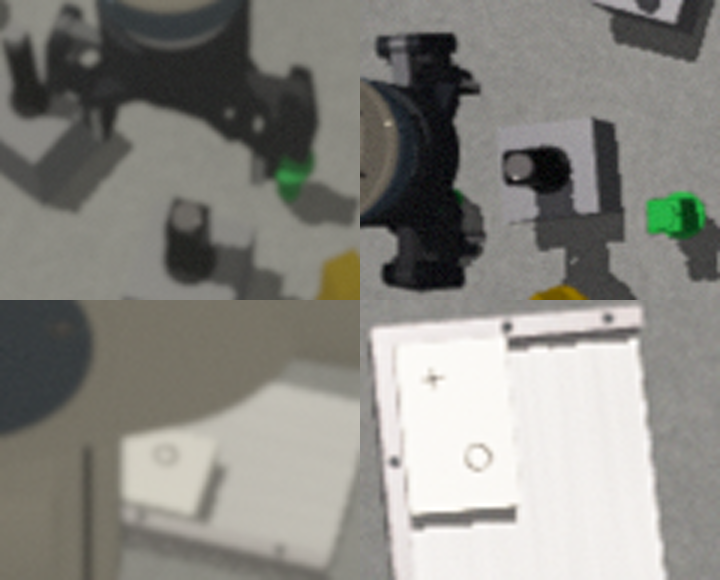

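The sample sits flush, with the top-view ring at about (329.5,229). The gripper is above the probe, with the electrode and green look-alike clear of the fingers. Now I go down to the grip.

Call:
drive_tool --pt "-0.03 0.05 0.4 0 0 0 1" --pt "0 0 0.6 0 0 0 1" --pt "0 0 0.6 0 0 0 1" --pt "0 0 0.6 0 0 0 1" --pt "0 0 0.5 0 0 0 1" --pt "0 0 0.4 0 0 0 1" --pt "0 0 0.05 0 0 0 1" --pt "0 0 0 0 0 0 1"

```text
t: 12.5
tool_pos: [0.4541, 0.2951, 0.0928]
tool_rot: [2.095, 2.341, 0.001]
wrist_force: [0.1, 0.2, 0.2]
finger_gap: 0.0856
gripper_force: 0.0
```

```bash
python3 -c "
from h import *
np.set_printoptions(precision=4,suppress=True)
need([.4537,.295],.092,96)
s=load('s3');t=load('t3')
T=lambda x,y:(300+(x-359.5)/4-.5,190+(y-299.5)/4-.5)
S=lambda x,y:(260+(x+.5)/4-.5,150+(y-299.5)/4-.5)
print('ring',tri(t,T(478,457),s,S(165,455)),onz(t,T(478,457),.033),onz(s,S(165,455),.033),'expected',jw(18,25.5))
print('cross',onz(t,T(432,378),.033),jw(66,47.5))"
```

```text
t 12.5 pos [0.4541 0.2951 0.0928] psi 96.34 tilt [ 0.  0. -1.] shift/40mm [-0.002 -0.01   0.019] wz/45 0.008 F [0.1 0.2 0.2]
ring (array([ 0.5422, -0.1223,  0.0317]), np.float64(0.0009075284332289346)) [ 0.5416 -0.1222  0.033 ] [ 0.5423 -0.1211  0.033 ] expected [ 0.5413 -0.1216]
cross [ 0.5872 -0.0947  0.033 ] [ 0.5865 -0.0943]
```

Call:
drive_tool --pt "0 0 0 0 0 0 0" --pt "0 0 0 0 0 0 0" --pt "0 0 0 0 0 0 0" --pt "0 0 0 0 0 0 0" --pt "0 0 0 0 0 0 0" --pt "0 0 0 0 0 0 0" --pt "0 0 0 0 0 0 0" --pt "0 0 0 0 0 0 0" --force 60

```text
t: 13.3
tool_pos: [0.4536, 0.2957, 0.0926]
tool_rot: [2.094, 2.342, 0.001]
wrist_force: [-1.0, -0.3, 5.6]
finger_gap: 0.0233
gripper_force: 59.0
```

Call:
drive_tool --pt "0 0 -0.3 0 0 0 0" --pt "0 0 -0.5 0 0 0 0" --pt "0 0 -0.5 0 0 0 0" --pt "0 0 -0.6 0 0 0 0" --pt "0 0 -0.7 0 0 0 0" --pt "0 0 -0.7 0 0 0 0" --pt "0 0 -0.5 0 0 0 0" --pt "0 0 0 0 0 0 0" --pt "0 0 0 0 0 0 0"

```text
t: 14.2
tool_pos: [0.4533, 0.2954, 0.2439]
tool_rot: [2.094, 2.342, 0.0]
wrist_force: [0.2, 0.5, -1.4]
finger_gap: 0.0231
gripper_force: 58.8
```

```bash
python3 -c "
from h import *
need([.5418,-.1219],.2,None)"
```

```text
t 14.2 pos [0.4533 0.2954 0.2439] psi 96.41 tilt [ 0. -0. -1.] shift/40mm [-10.615   1.033   1.097] wz/45 None F [ 0.2  0.5 -1.4]
```

Call:
drive_tool --pt "-0.5 0.05 0 0 0 0 0" --pt "-0.885 0.086 0 0 0 0 0" --pt "-0.885 0.086 0 0 0 0 0" --pt "-0.885 0.086 0 0 0 0 0" --pt "-0.885 0.086 0 0 0 0 0" --pt "-0.885 0.086 0 0 0 0 0" --pt "-0.885 0.086 0 0 0 0 0" --pt "-0.885 0.086 0 0 0 0 0" --pt "-0.885 0.086 0 0 0 0 0" --pt "-0.885 0.086 0 0 0 0 0"

```text
t: 15.2
tool_pos: [0.5234, -0.0387, 0.2426]
tool_rot: [-2.092, -2.34, 0.002]
wrist_force: [0.4, 0.6, -0.5]
finger_gap: 0.0235
gripper_force: 58.8
```

Call:
drive_tool --pt "-0.885 0.086 0 0 0 0 0" --pt "-0.8 0.08 0 0 0 0 0" --pt "-0.4 0.04 0.5 0 0 0 0" --pt "0 0 0.7 0 0 0 0" --pt "0 0 0.5 0 0 0 0" --pt "0 0 0 0 0 0 0" --pt "0 0 0 0 0 0 0"

```text
t: 15.9
tool_pos: [0.5411, -0.1191, 0.1756]
tool_rot: [-2.093, -2.341, 0.001]
wrist_force: [0.4, 0.8, -0.4]
finger_gap: 0.0233
gripper_force: 58.8
```

```bash
python3 -c "
from h import *
need([.5418,-.1219],.113,96.4)
a=grab('side','s4');b=grab('top','t4')
cv2.imwrite('pics/d4.png',np.hstack([crop(a,250,90,100,130,4),crop(b,290,150,100,130,4)]))"
```

```text
t 15.9 pos [ 0.5411 -0.1191  0.1756] psi 96.4 tilt [-0.002  0.001 -1.   ] shift/40mm [-0.073  0.013  1.565] wz/45 0.0 F [ 0.4  0.8 -0.4]
```

View pics/d4.png

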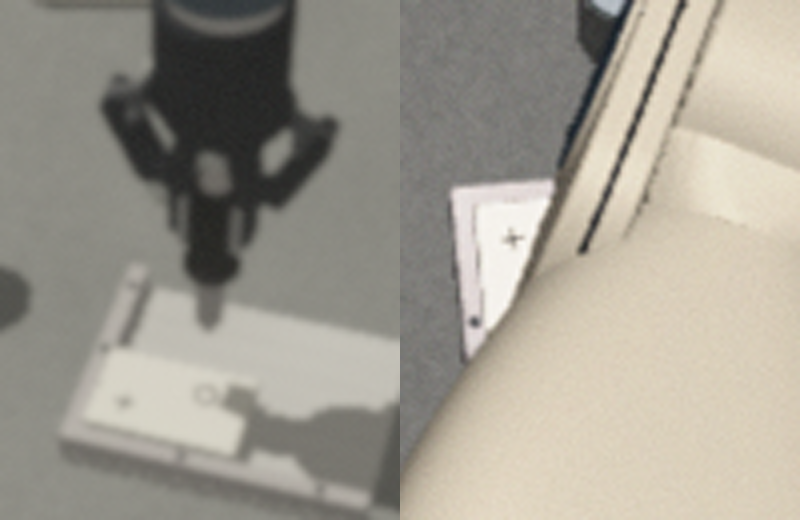

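The probe hangs upright in the side view, with the tip at about (301.6,171.4) and the ring at about (301,188). I check the tip offset.

```bash
python3 -c "
from h import *
np.set_printoptions(precision=4,suppress=True)
s=load('s4'); S=lambda x,y:(250+(x+.5)/4-.5,90+(y+.5)/4-.5)
print('tip',onz(s,S(208,325),.096),'tcp',bot.sense()['tool_pos'])
print('ring',onz(s,S(205,394),.033))
print('collar mid',onz(s,S(212,266),.153))
print('expected tip px in crop', (proj(s,[.5411,-.1191,.096])-[250,90])*4, 'collar', (proj(s,[.5411,-.1191,.156])-[250,90])*4)"
```

```text
tip [ 0.5437 -0.1236  0.096 ] tcp [ 0.5418 -0.1193  0.1769]
ring [ 0.5426 -0.1219  0.033 ]
collar mid [ 0.5414 -0.1187  0.153 ]
expected tip px in crop [207.6879 329.6382] collar [211.4907 260.6352]
```

Call:
drive_tool --pt "-0.065 0.01 0.3 0 0 0 0" --pt "0 0 0.5 0 0 0 0" --pt "0 0 0.4 0 0 0 0" --pt "0 0 0.2 0 0 0 0" --pt "0 0 0 0 0 0 0" --pt "0 0 0 0 0 0 0" --pt "0 0 0 0 0 0 0"

```text
t: 16.7
tool_pos: [0.5426, -0.122, 0.1209]
tool_rot: [2.093, 2.341, 0.001]
wrist_force: [-1.3, 0.5, -1.8]
finger_gap: 0.0233
gripper_force: 58.8
```

```bash
python3 -c "
from h import *
need([.542,-.1219],.1076,96.4)
a=grab('side','s5')
cv2.imwrite('pics/d5.png',crop(a,270,130,70,80,7))"
```

```text
t 16.7 pos [ 0.5426 -0.122   0.1209] psi 96.4 tilt [ 0.001 -0.001 -1.   ] shift/40mm [ 0.005 -0.016  0.333] wz/45 0.0 F [-1.3  0.5 -1.8]
```

View pics/d5.png

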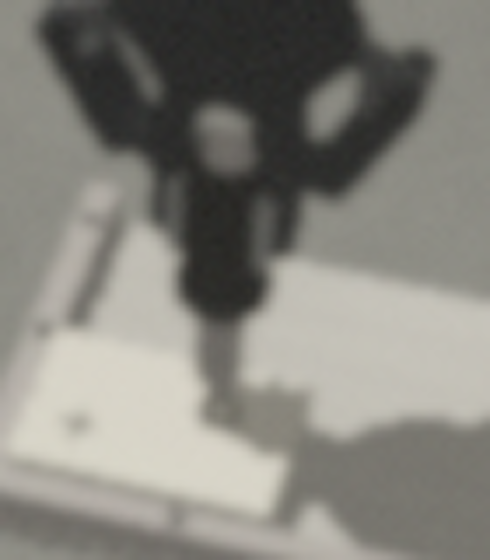

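The tip is right over the ring, with the dark ring blob at about (220,408) in the crop and the shaft coming down onto it. I press down in small steps, watching the force.

Call:
drive_tool --pt "0 0 0.1 0 0 0 0" --pt "0 0 0.07 0 0 0 0" --pt "0 0 0.05 0 0 0 0" --pt "0 0 0 0 0 0 0" --pt "0 0 0 0 0 0 0"

```text
t: 17.25
tool_pos: [0.5422, -0.1218, 0.1114]
tool_rot: [2.094, 2.342, 0.0]
wrist_force: [-1.0, -0.3, 0.5]
finger_gap: 0.0233
gripper_force: 59.1
```

Call:
drive_tool --pt "0 0 0.05 0 0 0 0" --pt "0 0 0 0 0 0 0" --pt "0 0 0 0 0 0 0"

```text
t: 17.55
tool_pos: [0.5422, -0.1218, 0.1094]
tool_rot: [2.094, 2.342, 0.0]
wrist_force: [-0.4, 0.4, 2.2]
finger_gap: 0.0233
gripper_force: 59.3
```

Call:
drive_tool --pt "0 0 0.03 0 0 0 0" --pt "0 0 0.02 0 0 0 0" --pt "0 0 0 0 0 0 0" --pt "0 0 0 0 0 0 0" --pt "0 0 0 0 0 0 0" --pt "0 0 0 0 0 0 0"

```text
t: 18.15
tool_pos: [0.5422, -0.1218, 0.1073]
tool_rot: [2.094, 2.342, 0.0]
wrist_force: [-1.0, -0.1, 2.6]
finger_gap: 0.0234
gripper_force: 59.2
```

```bash
python3 -c "
from h import *
f=[];z=[]
for i in range(8):
    b=bot.read_camera('top' if i else 'side'); s=bot.sense(); f.append(s['wrist_force']); z.append(s['tool_pos'])
    if i==0: a=b
print(np.mean(f,0),np.std(f,0),np.mean(z,0),s['t'])
cv2.imwrite('pics/d6.png',np.hstack([crop(a,270,130,70,80,5),crop(b,295,180,70,80,5)]))"
```

```text
[-0.48462293  0.15167968  2.36182087] [0.53433524 0.39531698 0.65138983] [ 0.54219456 -0.12183813  0.10730781] 18.55
```

View pics/d6.png

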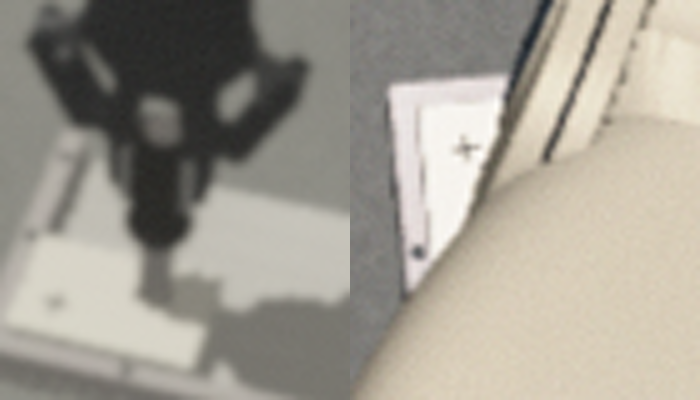

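The tip is on the ring, the sample is still in the corner, and the press is about 3.7 N (about 4.5 mm of travel). I hand the job in.

```bash
python3 -c "
from workcell import bot
print(bot.finish_job())"
```

```text
the job is handed in; nothing more can be done
None
```

The job is handed in after about 18.6 s: the sample is flush in the fence corner, and the probe is held upright on the ring at about 3.7 N, roughly half-way in; no verdict came back.

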